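# Build the rusk sandwich and show its lid to the inspection camera

### The arm

A 6-joint arm with a two-finger parallel gripper is mounted at the origin on the work surface. World frame = base frame: x ahead of the robot, y to its left, z up, the work surface at z = 0. Lengths are in m, angles in rad, forces in N, time in s.
With the tool pointing down it reaches from about 0.225 to 0.875 m from the base axis. Payload 3.4 kg.
Tool frame: the origin (TCP) lies at the very end of the fingers, on their centre line; the grasp point (between the pads) lies behind it (manip.grasp_offset is the z of the grasp point in the tool frame, in m); z points along the fingers, y is the line along which they close (so a half turn about z gives the same grasp; the last joint's range is limited). The gripper opens to 85 mm and grips with 20 to 120 N. Pads are 22 mm wide; open, the fingers measure 114 mm over their backs; the gripper's body (76 mm by 85 mm) begins 54 mm behind the grasp point. The pads swing forward as they close: fully open they stand 13 mm farther back than shut.
Start: joints at [1.19, 0.276, 1.505, -0, 1.361, -0.121], TCP at [0.148, 0.556, 0.231] pointing down, gripper open.
Joint ranges: [-2.89, 2.89], [-0.75, 2.08], [0.22, 2.7], [-1.18, 4.32], [0.11, 2.71], [-2.7, 2.7]. Speed limits (rad/s): [2.57, 2.57, 3.14, 3.14, 3.14, 3.14].

### API

Orientations are given as a unit quaternion [w, x, y, z].
In Python, from rig import manip gives the robot as it stands.
- The arm moves only by the shell command python3 -m pendant 'ROWS' [FORCE]. ROWS is JSON, a list of rows, each an object of numbers: "dx", "dy", "dz": the shift along the tool's x, y, z in m; "rx", "ry", "rz": the turn, a rotation vector about the tool's x, y, z in degrees; "hand": the finger opening in m, from 0 to 0.0854. In form: [{"dx": .., "dy": .., "dz": .., "rx": .., "ry": .., "rz": .., "hand": ..}, ...]. A call has 1 to 12 rows; each row shifts and turns the commanded pose from where the row before left it, along the tool's axes as they then stand; what a row does not reach is not made up. A row lasts 1/12 s, in which the tool goes at most 41.7 mm and 7.16 degrees, less where a joint would pass 70% of its speed; a pose out of reach is approached as far as the arm can. A call is refused whole if a number of a shift passes 0.0417 or a number of a turn 7.16, either way. A call with a gripper value outside its range is refused whole. The fingers move at their own pace and stop on an object; FORCE is the grip in N (left out, the last holds). Time passes only in rows, so rows that do not move let the fingers close. It gives the time, the measured TCP pose, the force, the opening and the grip force at its end, in the units of the state.
- manip.get_state(): the state, without advancing time (a new reading comes with each control period).
- manip.get_image(name): name is "scene" or "side" or "wrist"; returns a dict with "frame" (384x512x3 uint8, red, green, blue), "fx", "fy", "cx", "cy" (pixels), "position" and "attitude" of the camera in the world; the wrist camera has in their place "mount" (4x4, takes a point from camera to tool coordinates, whose origin is the TCP and whose axes are the flange's). Camera axes: x right, y up, looking along -z (the intrinsics and any distortion apply to the point x, -y, -z); pixel columns grow to the right and rows downward; lengths in m; the calibration is good to about 2 mm. A picture is of the moment at which its call begins: read the wrist's pose just before it. There is no depth.
- manip.sign_off(): hands the job in; it is judged then, once.
The state is a dict: "clock": time; "qpos": joint angles; "qd": joint speeds; "effort": joint torques, N m; "position": TCP position; "ee_rot": TCP orientation; "contact_force": force on the tool from outside, world axes, zero at the start; "moment": the same for the moment, N m; "width": finger opening in m; "gripper_force": force on a finger pad.
Only numpy, scipy, OpenCV 4.12 (cv2) and the standard library are available. Lean on these libraries where they do the work, as an engineer would, in place of code of your own. Each camera call takes 0.05 s, during which the arm holds its last target. There are 200 camera calls.

### The job

Make the rusk sandwich up to its lid: lay the plain rusk flat in the middle of the plate, then the round of cheese centred on top of it. Then take the seeded rusk and hold it up in front of the small inspection camera, 14 cm from the lens and centred on its line of sight, with its underside squarely facing the lens; finish while still holding it there, motionless, without putting it down. Do not bump the camera, and leave the jam jar, the mug and the butter knife where they are.

Things in the scene. Friction and masses are not known exactly. Their poses are not given: they have to be found in the camera images.
- plain_rusk: loose pale golden-brown round rusk without seeds, a flat disc 64 mm in diameter and 12 mm thick, 35 g; origin at the centre of its underside, z up out of its top face; starts lying flat on the board
- cheese: loose yellow round of firm cheese, a flat rigid disc 62 mm in diameter and 10 mm thick, 40 g; origin at the centre of its underside, z up out of its top face; starts lying flat on the board
- seeded_rusk: loose dark brown round rusk with cream-coloured seeds on its top face, a flat disc 64 mm in diameter and 12 mm thick, 35 g; origin at the centre of its plain dark underside, z out of its seeded top face; starts lying flat, seeds up, on the board
- seeded_mid (a point): the middle of the seeded rusk's thickness, on its axis, 6 mm above its underside
- board: fixed wooden serving board, 150 mm (its x) by 340 mm (its y) and 12 mm thick, top face 12 mm above the counter; origin at the centre of its underside. The three discs lie on it in a row along its y, about 110 mm apart, in any order, so there is free room on both sides of each disc along the board's x
- plate: loose white round china plate, 220 mm in diameter and 18 mm high at the rim, 0.5 kg; flat inside over a circle 136 mm in diameter, that floor 5 mm above the counter; origin at the centre of its underside, z up
- camera: fixed inspection camera beyond the work: dark round foot 76 mm across (its centre at x = 20 mm), two upright cheeks, between them a grey head with black barrel and white ring light; about 95 mm high. Origin on the counter vertically below the centre of the lens glass, z up; it looks towards its own -x side (roughly towards the robot) and upwards
- lens: the camera's head, fixed to the stand; origin at the centre of the dark blue front glass, 78 mm above the counter; its z axis is the line of sight, pointing out of the glass, 55 degrees above the horizontal (35 degrees from vertical), leaning towards the robot; the white ring light round the glass is 52 mm in diameter
- view_point (a point): the point on the line of sight 140 mm in front of the lens glass, about 193 mm above the counter, where the middle of the seeded rusk must be held; axes as those of lens
- jar: bystander: loose closed jar of dark jam with a red lid, 68 mm in diameter and 101 mm high; origin at the centre of its underside
- mug: bystander: loose blue mug, 80 mm in diameter and 90 mm high, handle on its +y side; origin at the centre of its underside
- knife: bystander: loose steel butter knife, about 205 mm long along its x, 18 mm wide and 7 mm high, lying on the counter beside the inspection camera; origin at mid-length on its underside, blade towards +x
Mind the look-alikes: they are no part of the job. Several things have the shape of the seeded_rusk; the one meant has the colours described above. Of the things that look like the plain_rusk, the smaller one is meant.

How it is judged:
On the way, in this order (a step that is already met when the one before it is completed fails the run):
1. the plain rusk lies released, flat in the middle of the plate (horizontal distance between plain_rusk and plate below 0.015 m and z of plain_rusk in the frame of plate below 0.012 m and angle between plain_rusk's own z axis and vertical below 0.12 rad and contact force between plain_rusk and plate above 0.05 N and linear speed of plain_rusk below 0.02 m/s and contact force between the fingers and plain_rusk below 0.05 N), for 0.2 s.
2. the cheese lies released, flat and centred on the plain rusk, which is still in the middle of the plate (all of step 1 and horizontal distance between cheese and plain_rusk below 0.012 m and z of cheese in the frame of plain_rusk between 0.009 and 0.016 m and angle between the z axis of cheese and the z axis of plain_rusk, either way round below 0.12 rad and contact force between cheese and plain_rusk above 0.05 N and linear speed of cheese below 0.02 m/s and contact force between the fingers and cheese below 0.05 N), for 0.2 s.
At the end, for the whole second after the job is handed in: Plain rusk flat on the plate, within 15 mm of its middle; cheese flat on it, centred within 12 mm; both released, at rest. Fingers hold the seeded rusk still, clear of all else, its middle within 25 mm of the point 140 mm before the lens, underside square to the lens within 0.25 rad (all of step 2 and distance between seeded_mid and view_point below 0.025 m and angle between the z axis of seeded_rusk and the z axis of lens, either way round below 0.25 rad and angle between seeded_rusk's own z axis and vertical below 1.2 rad and contact force between the fingers and seeded_rusk above 1 N and linear speed of seeded_rusk below 0.03 m/s and angular speed of seeded_rusk below 0.3 rad/s and contact force between seeded_rusk and plate below 0.05 N and contact force between seeded_rusk and board below 0.05 N and contact force between seeded_rusk and plain_rusk below 0.05 N and contact force between seeded_rusk and cheese below 0.05 N and contact force between seeded_rusk and camera below 0.05 N); the arm keeps its last pose, push and grip.
It fails at once if the jam jar is shifted more than 20 mm or knocked over (distance of jar from where it was at the start of the episode above 0.02 m or angle between jar's own z axis and vertical above 0.35 rad).
It fails at once if the mug is shifted more than 20 mm or knocked over (distance of mug from where it was at the start of the episode above 0.02 m or angle between mug's own z axis and vertical above 0.35 rad).
It fails at once if the butter knife is shifted more than 20 mm or knocked over (distance of knife from where it was at the start of the episode above 0.02 m or angle between knife's own z axis and vertical above 0.35 rad).
It fails at once if the camera is bumped (more than 2 N) (contact force between any of camera, lens and anything else above 2 N).
It also fails if it takes over 72 s, if anything falls off the work surface, if the arm or the gripper's body presses on something with over 40 N, if the wrist force passes 120 N, or if a joint passes its speed limit or range.

## Working session

There is one attempt and no reset: what is moved stays moved. The work goes in short steps, Python scripts to look and compute and a shell command to move; the robot and the scene stay as the last step left them, time stands still between calls to the robot, and variables do not carry over. Pictures are saved under pics/ and viewed, at most 10 in all, crops included, and the job is handed in when it is done.

```bash
mkdir -p pics
cat > h.py <<'E'
import numpy as np,cv2
from rig import manip
from scipy.spatial.transform import Rotation as R
def q2R(q): return R.from_quat([q[1],q[2],q[3],q[0]]).as_matrix()
def cam(n):
    s=manip.get_state(); im=manip.get_image(n)
    if 'mount' in im:
        T=np.eye(4);T[:3,:3]=q2R(s['ee_rot']);T[:3,3]=s['position'];M=T@np.array(im['mount'])
        P,A=M[:3,3],M[:3,:3]
    else:
        P=np.array(im['position']);A=np.array(im['attitude']);A=q2R(A) if A.size==4 else A
    K=np.array([[im['fx'],0,im['cx']],[0,im['fy'],im['cy']],[0,0,1]])
    return im,K,P,A
def ray(K,A,u,v):
    d=np.linalg.inv(K)@[u,v,1]; return A@np.array([d[0],-d[1],-d[2]])
def hit(K,P,A,u,v,z):
    d=ray(K,A,u,v); return P+d*(z-P[2])/d[2]
def proj(K,P,A,X):
    c=A.T@(np.array(X)-P); p=K@[c[0],-c[1],-c[2]]; return p[:2]/p[2]
def save(im,f,crop=None,s=1):
    a=im['frame'][:,:,::-1]
    if crop: a=a[crop[1]:crop[3],crop[0]:crop[2]]
    cv2.imwrite('pics/'+f,cv2.resize(a,None,fx=s,fy=s,interpolation=cv2.INTER_CUBIC))
E
python3 - <<'E'
from h import *
for n in ['scene','side','wrist']:
    im,K,P,A=cam(n); save(im,n+'0.png',s=1.5); print(n,[k for k in im],K.tolist(),P,A.tolist()); np.savez(n+'0',K=K,P=P,A=A,f=im['frame'])
    print({k:v for k,v in im.items() if 'dist' in k})
print(manip.grasp_offset,manip.get_state())
E
```

```text
scene ['frame', 'fx', 'fy', 'cx', 'cy', 'position', 'attitude'] [[447.38325698018303, 0.0, 254.3660841396762], [0.0, 447.38325698018303, 191.39266728051848], [0.0, 0.0, 1.0]] [ 1.27651143 -0.42545834  0.99508362] [[0.46718158925162234, -0.6376727785875043, 0.6124661542590091], [0.8841533249877747, 0.33397791470979765, -0.32669810283985057], [0.0037763179674006886, 0.6941413256207896, 0.7198288404114009]]
{}
side ['frame', 'fx', 'fy', 'cx', 'cy', 'position', 'attitude'] [[371.95788980649576, 0.0, 254.09899108188552], [0.0, 371.95788980649576, 185.0418668352643], [0.0, 0.0, 1.0]] [ 0.40808276 -0.85938377  0.96027399] [[0.9921744477937923, 0.07710850728237328, -0.09820459892371441], [-0.12400051985823726, 0.7006086756655371, -0.702688661255516], [0.014619720242546694, 0.709367155771161, 0.7046875208865013]]
{}
wrist ['frame', 'fx', 'fy', 'cx', 'cy', 'mount'] [[298.20378769764955, 0.0, 255.4546977531308], [0.0, 298.20378769764955, 186.82092566934196], [0.0, 0.0, 1.0]] [0.08123275 0.57374344 0.37393032] [[0.2576532874064855, -0.930900252059089, -0.2589198798952192], [0.9662353529859643, 0.24767340011523598, 0.07104315248809283], [-0.0020065215471603637, -0.2684820433319181, 0.9632825993858697]]
{}
-0.0187 {'clock': 0.15, 'qpos': array([ 1.18997573e+00,  2.76453189e-01,  1.50581656e+00,  5.26151280e-06,
        1.36072535e+00, -1.21037439e-01]), 'qd': array([-0.00105142, -0.00226876, -0.00493619, -0.00151188, -0.00071679,
       -0.00238337]), 'effort': array([ 1.64347304e-03, -4.17144728e+01, -2.46034062e+01, -1.12973387e-05,
        7.48122751e-03, -3.65846233e-05]), 'position': array([0.147579  , 0.55533517, 0.23064673]), 'ee_rot': array([-1.76608924e-04,  1.29527148e-01,  9.91575628e-01, -6.78625335e-04]), 'contact_force': array([0.53759711, 0.27525056, 0.51910666]), 'moment': array([-0.00227894,  0.06938359,  0.01476903]), 'gripper_force': 0.0, 'width': 0.08524610305744686}
```

View pics/scene0.png

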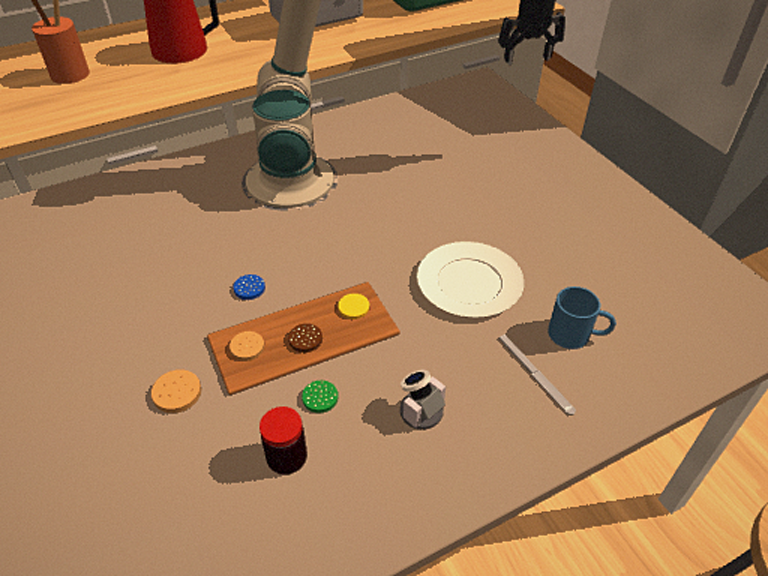

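View pics/side0.png

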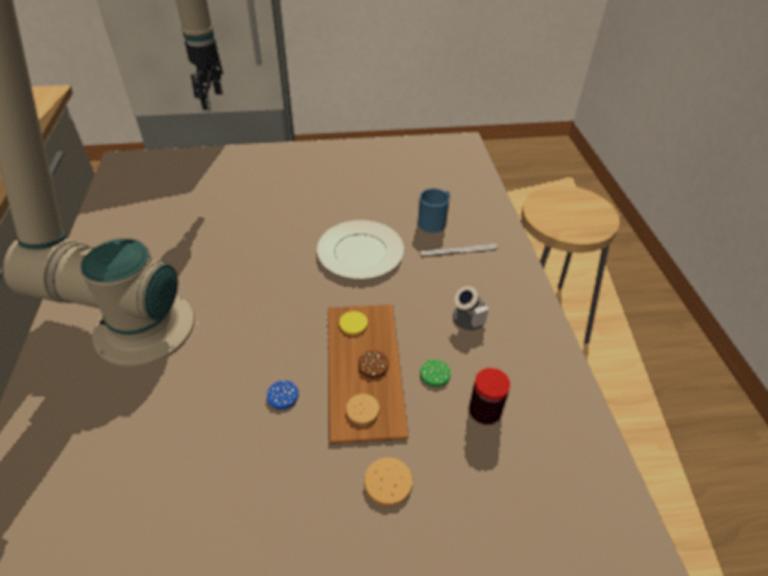

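The scene view (1.5x pixels) shows these candidates:
- **Plain rusk:** (247,346) on the board. The look-alike is the larger one at (176,391).
- **Seeded rusk:** the brown one at (305,338) on the board. The look-alikes are blue (249,287) and green (320,396).
- **Cheese:** (353,305).
- **Plate:** (470,281).
- **Inspection camera lens:** (415,378).

The side view agrees: plain (362,410), brown (373,364), cheese (353,323), plate (360,250), camera (467,298). I'll check the choice in one close crop.

```bash
cat > m.py <<'E'
from h import *
D={n:np.load(n+'0.npz') for n in ['scene','side']}
def L(n): d=D[n]; return d['K'],d['P'],d['A']
z=.024
pts={'plain':((247,344.5),(362,409),.024),'seed':((305,337),(373,363),.024),'cheese':((353,304.5),(353,322),.022),
'plate':((470,280),(360,250),.018),'bigrusk':((176,390),(388,481),.015),'jartop':((281,426),(492,384),.101)}
for k,(a,b,z) in pts.items(): print(k,hit(*L('scene'),(a[0])/1.5,a[1]/1.5,z).round(4),hit(*L('side'),b[0]/1.5,b[1]/1.5,z).round(4))
for n,c in (('scene',[(207,342),(228,391),(399,330),(369,284)]),('side',[(327,308),(392,306),(407,438),(329,440)])):
    print(n,[hit(*L(n),u/1.5,v/1.5,.012)[:2].round(3).tolist() for u,v in c])
E
python3 m.py
python3 - <<'E'
from m import *
a=D['scene']['f'][180:290,95:305,::-1];b=D['side']['f'][180:260,200:340,::-1]
a=cv2.resize(a,None,fx=3.7,fy=3.7,interpolation=cv2.INTER_CUBIC)[:, :777]
# scene crop of discs + inspection camera crops
c1=cv2.resize(D['scene']['f'][240:290,260:304,::-1],(180,190),interpolation=cv2.INTER_CUBIC)
print(a.shape)
cv2.imwrite('pics/crop1.png',a)
E
```

```text
plain [ 0.4653 -0.275   0.024 ] [ 0.4574 -0.2777  0.024 ]
seed [ 0.4986 -0.1726  0.024 ] [ 0.4908 -0.1721  0.024 ]
cheese [ 0.4646 -0.0557  0.022 ] [ 0.4598 -0.0551  0.022 ]
plate [0.5113 0.1876 0.018 ] [0.4986 0.1838 0.018 ]
bigrusk [ 0.4974 -0.4199  0.015 ] [ 0.4888 -0.422   0.015 ]
jartop [ 0.7069 -0.296   0.101 ] [ 0.6961 -0.3006  0.101 ]
scene [[0.415, -0.338], [0.54, -0.339], [0.557, -0.003], [0.42, 0.002]]
side [[0.405, 0.002], [0.554, -0.008], [0.535, -0.342], [0.39, -0.329]]
plain [ 0.4653 -0.275   0.024 ] [ 0.4574 -0.2777  0.024 ]
seed [ 0.4986 -0.1726  0.024 ] [ 0.4908 -0.1721  0.024 ]
cheese [ 0.4646 -0.0557  0.022 ] [ 0.4598 -0.0551  0.022 ]
plate [0.5113 0.1876 0.018 ] [0.4986 0.1838 0.018 ]
bigrusk [ 0.4974 -0.4199  0.015 ] [ 0.4888 -0.422   0.015 ]
jartop [ 0.7069 -0.296   0.101 ] [ 0.6961 -0.3006  0.101 ]
scene [[0.415, -0.338], [0.54, -0.339], [0.557, -0.003], [0.42, 0.002]]
side [[0.405, 0.002], [0.554, -0.008], [0.535, -0.342], [0.39, -0.329]]
(407, 777, 3)
```

View pics/crop1.png

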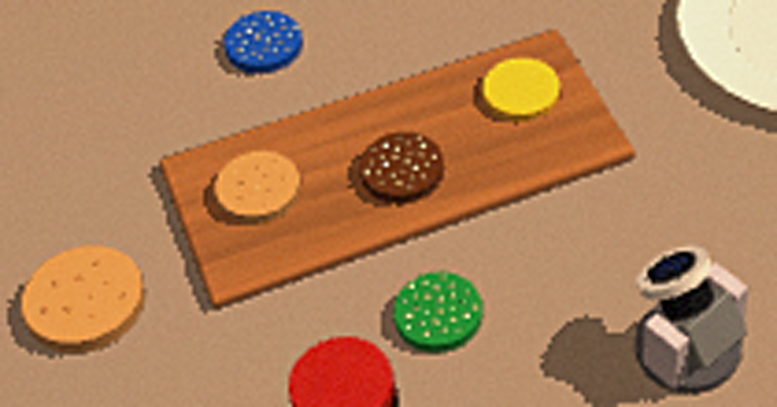

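The crop confirms the choice: the pale small rusk on the board (crop 258,184), the brown seeded one (402,165) and the yellow cheese (521,87). The decoys are the big tan, blue and green ones. The lens is at (672,270). Moving now.

```bash
python3 -m pendant '[{"rz":6.83,"dz":-0.006},{"rz":6.83,"dz":-0.006},{"rz":6.83,"dz":-0.006},{"rz":6.83,"dz":-0.006},{"rz":6.83,"dz":-0.006},{"rz":6.83,"dz":-0.006},{"rz":6.83,"dz":-0.006},{"rz":6.83,"dz":-0.006},{"rz":6.83,"dz":-0.006},{"rz":6.83,"dz":-0.006},{"rz":6.8,"dz":-0.006},{}]'
python3 -m pendant '[{"dy":0.026,"dx":-0.029},{"dy":0.026,"dx":-0.029},{"dy":0.026,"dx":-0.029},{"dy":0.026,"dx":-0.029},{"dy":0.026,"dx":-0.029},{"dy":0.026,"dx":-0.029},{"dy":0.026,"dx":-0.029},{"dy":0.026,"dx":-0.029},{"dy":0.026,"dx":-0.029},{"dy":0.026,"dx":-0.029},{"dy":0.026,"dx":-0.029},{}]'
python3 - <<'E'
from h import *
im,K,P,A=cam('wrist'); save(im,'w1.png',s=1.5); np.savez('w1',K=K,P=P,A=A,f=im['frame'])
E
```

```text
invalid input
invalid input
```

```bash
python3 -m pendant '[{"dy":0.005,"dx":-0.03},{"dy":0.005,"dx":-0.03},{"dy":0.005,"dx":-0.03},{"dy":0.005,"dx":-0.03},{"dy":0.005,"dx":-0.03},{"dy":0.005,"dx":-0.03},{"dy":0.005,"dx":-0.03},{"dy":0.005,"dx":-0.03},{"dy":0.005,"dx":-0.03},{"dx":-0.03},{"dx":-0.03},{}]'
python3 - <<'E'
from h import *
im,K,P,A=cam('wrist'); save(im,'w2.png',s=1.5); np.savez('w2',K=K,P=P,A=A,f=im['frame'])
E
```

```text
invalid input
```

View pics/w1.png

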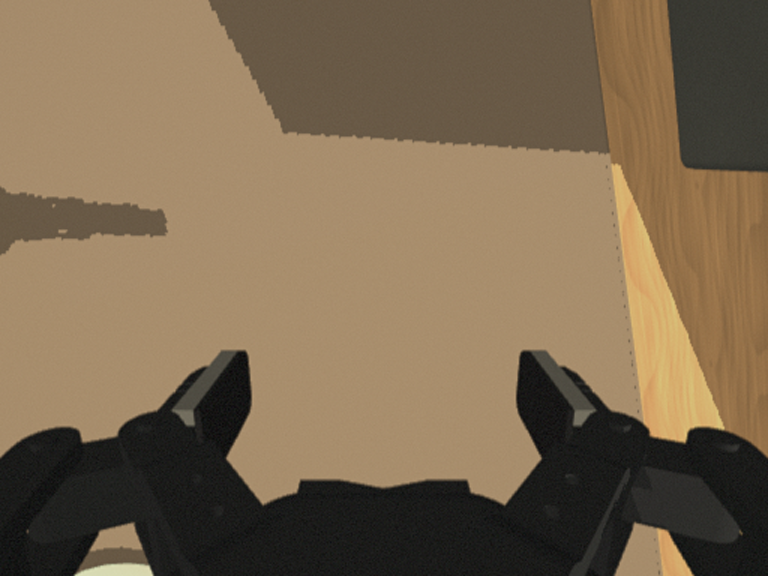

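View pics/w2.png

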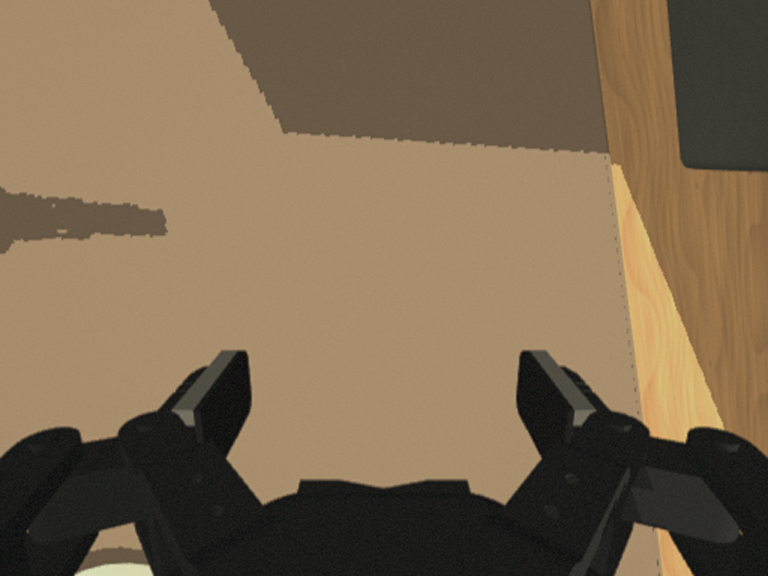

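Those two pictures are identical because the moves were refused, probably over the empty row. They show only bare counter between the fingers. I'll redo the moves without empty rows.

```bash
python3 -m pendant '[{"rz":6.83,"dz":-0.006},{"rz":6.83,"dz":-0.006},{"rz":6.83,"dz":-0.006},{"rz":6.83,"dz":-0.006},{"rz":6.83,"dz":-0.006},{"rz":6.83,"dz":-0.006},{"rz":6.83,"dz":-0.006},{"rz":6.83,"dz":-0.006},{"rz":6.83,"dz":-0.006},{"rz":6.83,"dz":-0.006},{"rz":6.8,"dz":-0.006},{"dz":0.0}]'
```

```text
invalid input
```

```bash
python3 -m pendant '[{"dx":0,"dy":0,"dz":-0.006,"rx":0,"ry":0,"rz":6.8,"hand":0.085}]'; python3 -m pendant '[{"rz":6.8,"dz":-0.006,"hand":0.085}]';python3 -m pendant '[{"dx":0,"dy":0,"dz":-0.006,"rx":0,"ry":0,"rz":6.8}]'
```

```text
clock: 0.33
position: [0.1474, 0.5549, 0.236]
ee_rot: [-0.0, 0.189, 0.982, -0.001]
contact_force: [0.2, 0.8, -0.3]
width: 0.0847
gripper_force: 0.0invalid input
invalid input
```

```bash
python3 -m pendant '[{"dx":0,"dy":0,"dz":-0.006,"rx":0,"ry":0,"rz":6.83,"hand":0.085},{"dx":0,"dy":0,"dz":-0.006,"rx":0,"ry":0,"rz":6.83,"hand":0.085},{"dx":0,"dy":0,"dz":-0.006,"rx":0,"ry":0,"rz":6.83,"hand":0.085},{"dx":0,"dy":0,"dz":-0.006,"rx":0,"ry":0,"rz":6.83,"hand":0.085},{"dx":0,"dy":0,"dz":-0.006,"rx":0,"ry":0,"rz":6.83,"hand":0.085},{"dx":0,"dy":0,"dz":-0.006,"rx":0,"ry":0,"rz":6.83,"hand":0.085},{"dx":0,"dy":0,"dz":-0.006,"rx":0,"ry":0,"rz":6.83,"hand":0.085},{"dx":0,"dy":0,"dz":-0.006,"rx":0,"ry":0,"rz":6.83,"hand":0.085},{"dx":0,"dy":0,"dz":-0.006,"rx":0,"ry":0,"rz":6.83,"hand":0.085},{"dx":0,"dy":0,"dz":-0.006,"rx":0,"ry":0,"rz":6.83,"hand":0.085}]'
python3 -m pendant '[{"dx":-0.029,"dy":0.026,"dz":0,"rx":0,"ry":0,"rz":0,"hand":0.085},{"dx":-0.029,"dy":0.026,"dz":0,"rx":0,"ry":0,"rz":0,"hand":0.085},{"dx":-0.029,"dy":0.026,"dz":0,"rx":0,"ry":0,"rz":0,"hand":0.085},{"dx":-0.029,"dy":0.026,"dz":0,"rx":0,"ry":0,"rz":0,"hand":0.085},{"dx":-0.029,"dy":0.026,"dz":0,"rx":0,"ry":0,"rz":0,"hand":0.085},{"dx":-0.029,"dy":0.026,"dz":0,"rx":0,"ry":0,"rz":0,"hand":0.085},{"dx":-0.029,"dy":0.026,"dz":0,"rx":0,"ry":0,"rz":0,"hand":0.085},{"dx":-0.029,"dy":0.026,"dz":0,"rx":0,"ry":0,"rz":0,"hand":0.085},{"dx":-0.029,"dy":0.026,"dz":0,"rx":0,"ry":0,"rz":0,"hand":0.085},{"dx":-0.029,"dy":0.026,"dz":0,"rx":0,"ry":0,"rz":0,"hand":0.085},{"dx":-0.029,"dy":0.026,"dz":0,"rx":0,"ry":0,"rz":0,"hand":0.085},{"dx":0,"dy":0,"dz":0,"rx":0,"ry":0,"rz":0,"hand":0.085}]'
python3 - <<'E'
from h import *
im,K,P,A=cam('wrist'); save(im,'w3.png',s=1); np.savez('w1',K=K,P=P,A=A,f=im['frame'])
E
python3 -m pendant '[{"dx":-0.032,"dy":0.005,"dz":0,"rx":0,"ry":0,"rz":0,"hand":0.085},{"dx":-0.032,"dy":0.005,"dz":0,"rx":0,"ry":0,"rz":0,"hand":0.085},{"dx":-0.032,"dy":0.005,"dz":0,"rx":0,"ry":0,"rz":0,"hand":0.085},{"dx":-0.032,"dy":0.005,"dz":0,"rx":0,"ry":0,"rz":0,"hand":0.085},{"dx":-0.032,"dy":0.005,"dz":0,"rx":0,"ry":0,"rz":0,"hand":0.085},{"dx":-0.032,"dy":0.005,"dz":0,"rx":0,"ry":0,"rz":0,"hand":0.085},{"dx":-0.032,"dy":0.005,"dz":0,"rx":0,"ry":0,"rz":0,"hand":0.085},{"dx":-0.032,"dy":0.005,"dz":0,"rx":0,"ry":0,"rz":0,"hand":0.085},{"dx":-0.032,"dy":0.005,"dz":0,"rx":0,"ry":0,"rz":0,"hand":0.085},{"dx":-0.032,"dy":0.005,"dz":0,"rx":0,"ry":0,"rz":0,"hand":0.085},{"dx":-0.032,"dy":0.005,"dz":0,"rx":0,"ry":0,"rz":0,"hand":0.085},{"dx":0,"dy":0,"dz":0,"rx":0,"ry":0,"rz":0,"hand":0.085}]'
python3 - <<'E'
from h import *
im,K,P,A=cam('wrist'); save(im,'w4.png',s=1.5); np.savez('w2',K=K,P=P,A=A,f=im['frame'])
a=np.load('w1.npz')['f'][:,:,::-1];b=im['frame'][:,:,::-1]
cv2.imwrite('pics/w34.png',np.hstack([cv2.resize(a,(400,300)),cv2.resize(b,(400,300))]))
E
```

```text
clock: 1.17
position: [0.1477, 0.5556, 0.2974]
ee_rot: [0.0, 0.709, 0.705, -0.0]
contact_force: [-0.6, 0.9, 0.2]
width: 0.0852
gripper_force: 0.0
clock: 2.17
position: [0.4385, 0.2317, 0.297]
ee_rot: [0.003, 0.709, 0.705, -0.0]
contact_force: [0.4, 0.9, -0.2]
width: 0.085
gripper_force: 0.0
clock: 3.22
position: [0.4899, -0.1192, 0.2969]
ee_rot: [0.001, 0.708, 0.706, -0.001]
contact_force: [0.2, -0.4, 0.6]
width: 0.0853
gripper_force: 0.0
```

View pics/w34.png

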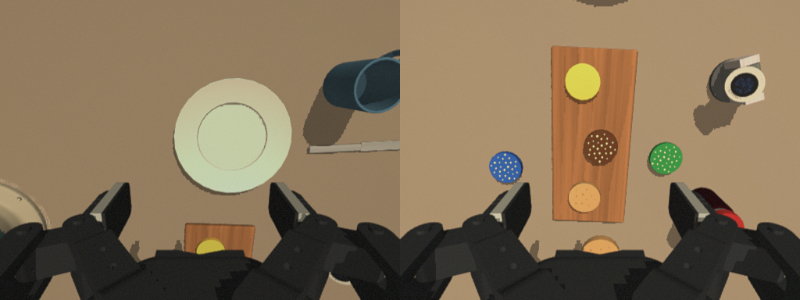

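The left wrist picture shows the plate at about (232,135), with the mug and knife to its right. The right picture shows the cheese (583,82), seeded rusk (600,147) and plain rusk (584,197) on the board, and the lens at (743,85). I'll fit ellipses to these.

```bash
cat > fit.py <<'E'
from h import *
def blob(f,seed,lo,hi,hsv=True):
    g=cv2.cvtColor(f,cv2.COLOR_RGB2HSV); m=cv2.inRange(g,np.array(lo),np.array(hi))
    m=cv2.morphologyEx(m,cv2.MORPH_CLOSE,np.ones((7,7)))
    n,l,st,c=cv2.connectedComponentsWithStats(m)
    i=min(range(1,n),key=lambda i:np.hypot(*(c[i]-seed)) if st[i,4]>80 else 1e9)
    cs,_=cv2.findContours((l==i).astype(np.uint8),0,1)
    return cv2.fitEllipse(cv2.convexHull(max(cs,key=cv2.contourArea)))
if __name__=='__main__':
    w1,w2=np.load('w1.npz'),np.load('w2.npz'); L=lambda d:(d['K'],d['P'],d['A'])
    s=1.28
    for n,(u,v) in {'cheese':(183,82),'seed':(200,147),'plain':(184,197),'lensglass':(343,86),'ring':(343,72)}.items():
        print(n,cv2.cvtColor(w2['f'],cv2.COLOR_RGB2HSV)[int(v*s),int(u*s)])
    print(cv2.cvtColor(w1['f'],cv2.COLOR_RGB2HSV)[[int(135*s),int(90*s),int(30*s)],[int(232*s),int(232*s),int(100*s)]])
    for n,(u,v),z,lo,hi in [('cheese',(183,82),.022,(22,140,80),(35,255,255)),('seed',(200,147),.024,(0,60,20),(14,255,100)),('plain',(184,197),.024,(10,90,150),(17,170,255))]:
        e=blob(w2['f'],np.array([u,v])*s,lo,hi); print(n,np.round(e,1).tolist() if 0 else e, hit(*L(w2),*e[0],z).round(4))
    e=blob(w1['f'],np.array([232,135])*s,(25,0,120),(70,75,255));print('plate',e,hit(*L(w1),*e[0],.018).round(4))
    save({'frame':w2['f']},'lens.png',(375,50,512,170),5)
    c=[(553,46),(637,50),(624,222),(552,219)]
    print([hit(*L(w2),(u-400)*s,v*s,.012)[:2].round(3).tolist() for u,v in c])
E
python3 fit.py
```

```text
cheese [ 28 160 220]
seed [ 11 169 107]
plain [ 16 146 219]
lensglass [115 104  81]
ring [ 21  61 221]
[[ 36  49 204]
 [ 23  59 196]
 [ 16  90 148]]
cheese ((233.47314453125, 104.24258422851562), (44.831565856933594, 47.2912712097168), 168.13230895996094) [ 0.4601 -0.0519  0.022 ]
seed ((400.58526611328125, 257.7281188964844), (22.094026565551758, 56.356040954589844), 125.17929077148438) [ 0.7145 -0.2829  0.024 ]
plain ((256.33221435546875, 152.00079345703125), (368.0061950683594, 906.7659912109375), 90.0735855102539) [ 0.4907 -0.1166  0.024 ]
plate ((297.5838928222656, 173.10943603515625), (144.82424926757812, 152.26785278320312), 60.678184509277344) [0.4998 0.2017 0.018 ]
[[0.411, 0.006], [0.554, -0.0], [0.54, -0.337], [0.389, -0.329]]
```

View pics/lens.png

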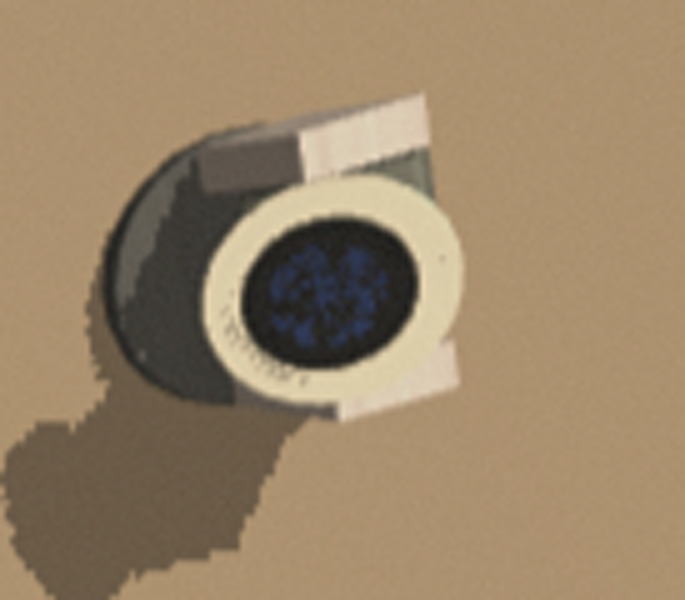

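The crop shows the ring light with the glass centre at crop (332,291), which is full-image (441.4,108.2). The cheek edges slope about 16°, so the camera is yawed.

```bash
cat > f2.py <<'E'
from fit import *
w2=np.load('w2.npz'); L=(w2['K'],w2['P'],w2['A']);f=w2['f']
def win(c,r,cond):
    g=cv2.cvtColor(f,cv2.COLOR_RGB2HSV).astype(int);m=cond(g[...,0],g[...,1],g[...,2]).astype(np.uint8)
    w=np.zeros_like(m);cv2.circle(w,c,r,1,-1);m=cv2.morphologyEx(m*w,cv2.MORPH_CLOSE,np.ones((5,5)));m=cv2.morphologyEx(m,cv2.MORPH_OPEN,np.ones((3,3)))
    cs,_=cv2.findContours(m,0,1);return cv2.fitEllipse(cv2.convexHull(max(cs,key=cv2.contourArea)))
for n,c,cond,z in [('seed',(256,188),lambda h,s,v:v<135,.022),('plain',(235,252),lambda h,s,v:(h>=14)&(s<165)&(v>150),.024)]:
    e=win(c,33,cond);print(n,e,hit(*L,*e[0],z).round(4))
X=lambda u,v,z:hit(*L,375+u/5,50+v/5,z)
l=X(332,291,.078);ft=X(238,262,.008);print('lens',l,'foot',ft,'yaw',np.degrees(np.arctan2(*(ft-l)[1::-1])))
for a,b in (((300,130),(425,95)),((338,420),(460,385))):
    d=X(*b,.09)-X(*a,.09);print('edge yaw',np.degrees(np.arctan2(d[1],d[0])))
for n,u,v in (('scene',276.6,253),('side',466/1.5,297/1.5)):
    d=np.load(n+'0.npz');print(n,hit(d['K'],d['P'],d['A'],u,v,.078))
# predicted ring ellipse for yaw candidates
for yaw in (8,12,16,20):
    y=np.radians(yaw);fw=np.array([np.cos(y),np.sin(y),0]);n=-np.cos(np.radians(55))*fw+[0,0,np.sin(np.radians(55))]
    s=np.array([-fw[1],fw[0],0]);t=np.cross(n,s)
    p=np.array([(proj(*L,l+.026*(np.cos(a)*s+np.sin(a)*t))-[375,50])*5 for a in np.linspace(0,6.28,40)],np.float32);print(yaw,cv2.fitEllipse(p))
    print('foot pred',(proj(*L,np.r_[(l+.02*fw)[:2],.01])-[375,50])*5)
g=cv2.cvtColor(f[50:170,375:],cv2.COLOR_RGB2HSV)
m=((g[...,1]<150)&(g[...,2]>170)&(abs(g[...,0].astype(int)-22)<4)).astype(np.uint8)
cs,_=cv2.findContours(m,0,1);c=max(cs,key=cv2.contourArea);e=cv2.fitEllipse(cv2.convexHull(c));print(np.array(e[0])*5,np.array(e[1])*5,e[2])
E
python3 f2.py
```

```text
seed ((255.93348693847656, 188.96499633789062), (43.97319412231445, 48.00013732910156), 24.993356704711914) [ 0.49   -0.1712  0.022 ]
plain ((235.962158203125, 251.24081420898438), (40.67262649536133, 41.16608810424805), 65.44153594970703) [ 0.4588 -0.2705  0.024 ]
lens [ 0.70822028 -0.05715649  0.078     ] foot [ 0.72303554 -0.0505524   0.008     ] yaw 24.025498211005694
edge yaw 15.146414879419352
edge yaw 16.352243285589985
scene [ 0.71242466 -0.06024895  0.078     ]
side [ 0.70704761 -0.05931458  0.078     ]
8 ((337.68218994140625, 288.2074890136719), (221.0869140625, 266.4281311035156), 67.92235565185547)
foot pred [257.77257828 276.172396  ]
12 ((337.67218017578125, 287.9624938964844), (220.436767578125, 266.10870361328125), 68.65802764892578)
foot pred [257.64981498 271.05346097]
16 ((337.64501953125, 287.7281799316406), (219.4280548095703, 265.8404846191406), 69.47691345214844)
foot pred [257.1730415  266.00244939]
20 ((337.60150146484375, 287.5052490234375), (218.04708862304688, 265.646728515625), 70.31269836425781)
foot pred [256.34366539 261.04441379]
[334.49157715 290.12784958] [230.57229996 264.30467606] 69.03215789794922
```

```bash
python3 -m pendant '[{"dx":-0.0257,"dy":-0.005,"dz":0.024,"rx":0,"ry":0,"rz":0,"hand":0.085},{"dx":-0.0257,"dy":-0.005,"dz":0.024,"rx":0,"ry":0,"rz":0,"hand":0.085},{"dx":-0.0257,"dy":-0.005,"dz":0.024,"rx":0,"ry":0,"rz":0,"hand":0.085},{"dx":-0.0257,"dy":-0.005,"dz":0.024,"rx":0,"ry":0,"rz":0,"hand":0.085},{"dx":-0.0257,"dy":-0.005,"dz":0.024,"rx":0,"ry":0,"rz":0,"hand":0.085},{"dx":-0.0257,"dy":-0.005,"dz":0.024,"rx":0,"ry":0,"rz":0,"hand":0.085},{"dx":0,"dy":0,"dz":0,"rx":0,"ry":0,"rz":0,"hand":0.085},{"dx":0,"dy":0,"dz":0,"rx":0,"ry":0,"rz":0,"hand":0.085},{"dx":0,"dy":0,"dz":0,"rx":0,"ry":0,"rz":0,"hand":0.085}]'
cat > look.py <<'E'
import sys
from fit import *
# python3 look.py file  -> saves wrist image; prints ellipse of disc near TCP projection
def seg(f,c,r,cond):
    g=cv2.cvtColor(f,cv2.COLOR_RGB2HSV).astype(int);m=cond(g[...,0],g[...,1],g[...,2]).astype(np.uint8)
    w=np.zeros_like(m);cv2.circle(w,tuple(int(x) for x in c),r,1,-1);m=cv2.morphologyEx(m*w,cv2.MORPH_CLOSE,np.ones((5,5)));m=cv2.morphologyEx(m,cv2.MORPH_OPEN,np.ones((3,3)))
    cs,_=cv2.findContours(m,0,1);return cv2.fitEllipse(cv2.convexHull(max(cs,key=cv2.contourArea)))
C={'plain':lambda h,s,v:(h>=13)&(s<175)&(v>140),'cheese':lambda h,s,v:(h>=22)&(h<=35)&(s>110),'seed':lambda h,s,v:v<135}
G={'plain':(.459,-.273,.024),'cheese':(.460,-.053,.022),'seed':(.490,-.171,.024)}
k=sys.argv[1];im,K,P,A=cam('wrist');np.savez('l_'+k,K=K,P=P,A=A,f=im['frame'])
c=proj(K,P,A,G[k]);rr=int(.036*K[0,0]/np.linalg.norm(P-G[k]))+10
e=seg(im['frame'],c,rr,C[k]);print('expect',c,'fit',e,'ideal dia',.064*K[0,0]/np.linalg.norm(P-G[k]));print(hit(K,P,A,*e[0],G[k][2]))
f=im['frame'].copy();cv2.ellipse(f,e,(0,0,255),1);save({'frame':f},'l_%s.png'%k)
E
python3 look.py plain
```

```text
clock: 4.02
position: [0.4596, -0.2677, 0.1538]
ee_rot: [-0.0, 0.707, 0.708, 0.001]
contact_force: [-0.2, 0.2, 1.1]
width: 0.0853
gripper_force: 0.0
expect [255.48910256 184.86540744] fit ((254.99945068359375, 184.0252227783203), (93.58240509033203, 93.7714614868164), 141.7930450439453) ideal dia 67.43413549831024
[ 0.45853528 -0.27217473  0.024     ]
```

View pics/l_plain.png

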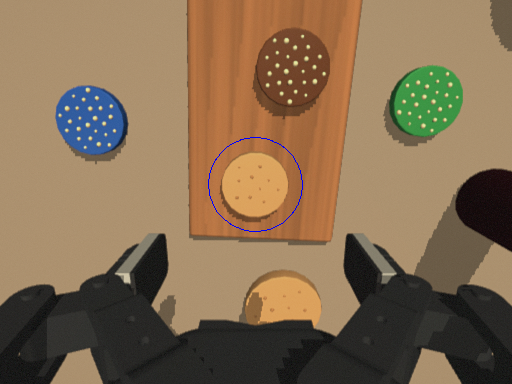

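The picture shows the plain rusk at (254.5,185), exactly where I predicted. The fitted circle was only the search window, so I'm ignoring it. Descending with the fingers partly closed.

```bash
python3 -m pendant '[{"dx":-0.005,"dy":0,"dz":0.02,"rx":0,"ry":0,"rz":0,"hand":0.075},{"dx":0,"dy":0,"dz":0.026,"rx":0,"ry":0,"rz":0,"hand":0.075},{"dx":0,"dy":0,"dz":0.026,"rx":0,"ry":0,"rz":0,"hand":0.075},{"dx":0,"dy":0,"dz":0.026,"rx":0,"ry":0,"rz":0,"hand":0.075},{"dx":0,"dy":0,"dz":0.022,"rx":0,"ry":0,"rz":0,"hand":0.075},{"dx":0,"dy":0,"dz":0.016,"rx":0,"ry":0,"rz":0,"hand":0.075},{"dx":0,"dy":0,"dz":0.004,"rx":0,"ry":0,"rz":0,"hand":0.075},{"dx":0,"dy":0,"dz":0,"rx":0,"ry":0,"rz":0,"hand":0.075},{"dx":0,"dy":0,"dz":0,"rx":0,"ry":0,"rz":0,"hand":0.075}]' 25
```

```text
clock: 4.82
position: [0.4602, -0.2742, 0.0146]
ee_rot: [0.001, 0.707, 0.708, 0.0]
contact_force: [0.9, 0.1, -0.2]
width: 0.075
gripper_force: 0.0
```

```bash
python3 -m pendant '[{"dx":0,"dy":-0.001,"dz":0.003,"rx":0,"ry":0,"rz":0,"hand":0.072},{"dx":0,"dy":0,"dz":0.002,"rx":0,"ry":0,"rz":0,"hand":0.07},{"dx":0,"dy":0,"dz":0,"rx":0,"ry":0,"rz":0,"hand":0.06},{"dx":0,"dy":0,"dz":0,"rx":0,"ry":0,"rz":0,"hand":0.06},{"dx":0,"dy":0,"dz":0,"rx":0,"ry":0,"rz":0,"hand":0.05},{"dx":0,"dy":0,"dz":0,"rx":0,"ry":0,"rz":0,"hand":0.05}]' 25
```

```text
clock: 5.32
position: [0.4584, -0.2746, 0.0092]
ee_rot: [0.001, 0.707, 0.707, 0.0]
contact_force: [-0.7, 1.9, 6.5]
width: 0.063
gripper_force: 27.1
```

```bash
python3 -m pendant '[{"dx":0,"dy":0,"dz":-0.01,"rx":0,"ry":0,"rz":0,"hand":0.05},{"dx":0,"dy":0,"dz":-0.02,"rx":0,"ry":0,"rz":0,"hand":0.05},{"dx":0,"dy":0,"dz":-0.03,"rx":0,"ry":0,"rz":0,"hand":0.05},{"dx":0,"dy":0,"dz":-0.03,"rx":0,"ry":0,"rz":0,"hand":0.05},{"dx":0.01,"dy":0,"dz":-0.03,"rx":0,"ry":0,"rz":0,"hand":0.05},{"dx":0.025,"dy":0.002,"dz":-0.02,"rx":0,"ry":0,"rz":0,"hand":0.05},{"dx":0.035,"dy":0.004,"dz":0,"rx":0,"ry":0,"rz":0,"hand":0.05},{"dx":0.035,"dy":0.004,"dz":0,"rx":0,"ry":0,"rz":0,"hand":0.05},{"dx":0.035,"dy":0.004,"dz":0,"rx":0,"ry":0,"rz":0,"hand":0.05},{"dx":0.035,"dy":0.004,"dz":0,"rx":0,"ry":0,"rz":0,"hand":0.05},{"dx":0.035,"dy":0.004,"dz":0,"rx":0,"ry":0,"rz":0,"hand":0.05},{"dx":0.035,"dy":0.004,"dz":0,"rx":0,"ry":0,"rz":0,"hand":0.05}]'
python3 -m pendant '[{"dx":0.035,"dy":0.004,"dz":0,"rx":0,"ry":0,"rz":0,"hand":0.05},{"dx":0.035,"dy":0.004,"dz":0,"rx":0,"ry":0,"rz":0,"hand":0.05},{"dx":0.035,"dy":0.004,"dz":0,"rx":0,"ry":0,"rz":0,"hand":0.05},{"dx":0.035,"dy":0.002,"dz":0,"rx":0,"ry":0,"rz":0,"hand":0.05},{"dx":0.035,"dy":0.002,"dz":0,"rx":0,"ry":0,"rz":0,"hand":0.05},{"dx":0.025,"dy":0,"dz":0,"rx":0,"ry":0,"rz":0,"hand":0.05},{"dx":0.015,"dy":0,"dz":0,"rx":0,"ry":0,"rz":0,"hand":0.05},{"dx":0,"dy":0,"dz":0,"rx":0,"ry":0,"rz":0,"hand":0.05},{"dx":0,"dy":0,"dz":0,"rx":0,"ry":0,"rz":0,"hand":0.05},{"dx":0,"dy":0,"dz":0,"rx":0,"ry":0,"rz":0,"hand":0.05}]'
python3 - <<'E'
from h import *
im,K,P,A=cam('wrist');np.savez('lp',K=K,P=P,A=A,f=im['frame']);f=im['frame'].copy()
for x,y in ((.4998,.2017),(.4986,.1838)):
    c=proj(K,P,A,(x,y,.018));print(c);cv2.drawMarker(f,tuple(int(t) for t in c),(255,0,0),0,8)
save({'frame':f},'lp.png')
E
```

```text
clock: 6.32
position: [0.4837, -0.0279, 0.149]
ee_rot: [0.0, 0.707, 0.707, 0.0]
contact_force: [1.2, 0.1, -0.4]
width: 0.0628
gripper_force: 27.7
clock: 7.15
position: [0.4997, 0.1849, 0.1485]
ee_rot: [0.0, 0.707, 0.707, -0.0]
contact_force: [0.1, -0.2, -0.9]
width: 0.0628
gripper_force: 27.7
[256.39244895 161.4004073 ]
[255.11983731 180.03750506]
```

View pics/lp.png

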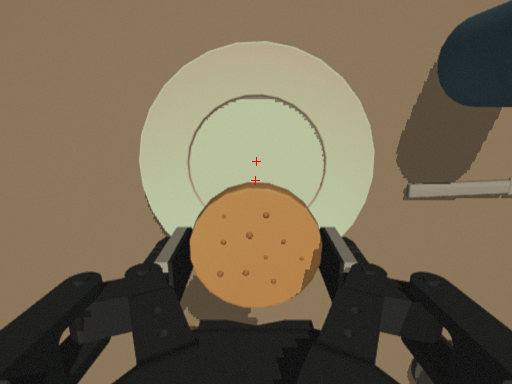

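The plate rim spans columns 139.5 to 374.5 with its top at row 41. The inner floor spans columns 188 to 325 with its top at row 95. The held rusk spans columns 190 to 321 and rows 182 to 307. I'll fit both with the known sizes.

```bash
cat > f3.py <<'E'
from h import *
from scipy.optimize import least_squares as ls
d=np.load('lp.npz');L=(d['K'],d['P'],d['A'])
def ext(c,r,z):
    p=np.array([proj(*L,(c[0]+r*np.cos(a),c[1]+r*np.sin(a),z)) for a in np.linspace(0,6.28,120)]);return np.array([p[:,0].min(),p[:,0].max(),p[:,1].min(),p[:,1].max()])
print('rim',ls(lambda c:ext(c,.110,.018)[:3]-[139.5,374.5,41],[.5,.19]).x, ls(lambda c:ext(c,.110,.018)[:3]-[139.5,374.5,41],[.5,.19]).fun)
print('floor',ls(lambda c:ext(c,.068,.005)[:3]-[188,325,95],[.5,.19]).x,ls(lambda c:ext(c,.068,.005)[:3]-[188,325,95],[.5,.19]).fun)
r=ls(lambda c:ext(c,.032,c[2])-[190,321,182,307],[.5,.18,.16]);print('rusk top',r.x,r.fun)
E
python3 f3.py
```

```text
rim [0.5003884  0.19406208] [-0.42080939  0.42038434  0.07375205]
floor [0.49997364 0.19306355] [-0.95537074  0.95798323  0.1077876 ]
rusk top [0.49877757 0.18689046 0.16214199] [-1.44578336  1.44886477  1.50120159 -1.69356466]
```

```bash
python3 -m pendant '[{"dx":0.0065,"dy":0.001,"dz":0.02,"rx":0,"ry":0,"rz":0,"hand":0.05},{"dx":0,"dy":0,"dz":0.03,"rx":0,"ry":0,"rz":0,"hand":0.05},{"dx":0,"dy":0,"dz":0.03,"rx":0,"ry":0,"rz":0,"hand":0.05},{"dx":0,"dy":0,"dz":0.03,"rx":0,"ry":0,"rz":0,"hand":0.05},{"dx":0,"dy":0,"dz":0.02,"rx":0,"ry":0,"rz":0,"hand":0.05},{"dx":0,"dy":0,"dz":0.008,"rx":0,"ry":0,"rz":0,"hand":0.05},{"dx":0,"dy":0,"dz":0.004,"rx":0,"ry":0,"rz":0,"hand":0.05},{"dx":0,"dy":0,"dz":0,"rx":0,"ry":0,"rz":0,"hand":0.05}]'
```

```text
clock: 7.87
position: [0.5011, 0.1914, 0.0062]
ee_rot: [-0.0, 0.707, 0.707, -0.0]
contact_force: [-0.2, -0.3, 0.6]
width: 0.0625
gripper_force: 27.7
```

```bash
python3 -m pendant '[{"dx":0,"dy":0,"dz":0.0015,"rx":0,"ry":0,"rz":0,"hand":0.05},{"dx":0,"dy":0,"dz":0.0015,"rx":0,"ry":0,"rz":0,"hand":0.05},{"dx":0,"dy":0,"dz":0,"rx":0,"ry":0,"rz":0,"hand":0.05}]'; python3 -m pendant '[{"dx":0,"dy":0,"dz":0,"rx":0,"ry":0,"rz":0,"hand":0.065},{"dx":0,"dy":0,"dz":0,"rx":0,"ry":0,"rz":0,"hand":0.068},{"dx":0,"dy":0,"dz":0,"rx":0,"ry":0,"rz":0,"hand":0.072},{"dx":0,"dy":0,"dz":0,"rx":0,"ry":0,"rz":0,"hand":0.076},{"dx":0,"dy":0,"dz":0,"rx":0,"ry":0,"rz":0,"hand":0.076},{"dx":0,"dy":0,"dz":-0.01,"rx":0,"ry":0,"rz":0,"hand":0.078},{"dx":0,"dy":0,"dz":-0.03,"rx":0,"ry":0,"rz":0,"hand":0.08},{"dx":0,"dy":0,"dz":-0.04,"rx":0,"ry":0,"rz":0,"hand":0.08},{"dx":0,"dy":0,"dz":-0.04,"rx":0,"ry":0,"rz":0,"hand":0.08},{"dx":-0.01,"dy":0,"dz":-0.024,"rx":0,"ry":0,"rz":0,"hand":0.08},{"dx":0,"dy":0,"dz":0,"rx":0,"ry":0,"rz":0,"hand":0.08},{"dx":0,"dy":0,"dz":0,"rx":0,"ry":0,"rz":0,"hand":0.08}]'
cat > f4.py <<'E'
# usage: f4.py name x y ztop r : extents of disc by colour, fit by known size
import sys
from h import *
from scipy.optimize import least_squares as ls
im,K,P,A=cam('wrist');L=(K,P,A);n,x,y,z,r=sys.argv[1],*map(float,sys.argv[2:6]);np.savez('f4_'+n,K=K,P=P,A=A,f=im['frame'])
g=cv2.cvtColor(im['frame'],cv2.COLOR_RGB2HSV).astype(int);h,s,v=g[...,0],g[...,1],g[...,2]
C={'plain':(h<20)&(s>95)&(v>100),'plainb':(h>=13)&(s<165)&(v>150),'cheese':(h>=22)&(h<=35)&(s>110)&(v>100),'seed':(v<125)&(s>90)}
m=C[n].astype(np.uint8);w=np.zeros_like(m);c=proj(*L,(x,y,z));R0=int((r+.012)*K[0,0]/np.linalg.norm(P-[x,y,z]));cv2.circle(w,tuple(int(t) for t in c),R0,1,-1)
m=cv2.morphologyEx(m*w,cv2.MORPH_CLOSE,np.ones((7,7)));m=cv2.morphologyEx(m,cv2.MORPH_OPEN,np.ones((3,3)))
cc=max(cv2.findContours(m,0,1)[0],key=cv2.contourArea);q=cv2.convexHull(cc)[:,0];b=np.array([q[:,0].min(),q[:,0].max()+1,q[:,1].min()])
def ext(c):
    p=np.array([proj(*L,(c[0]+r*np.cos(a),c[1]+r*np.sin(a),z)) for a in np.linspace(0,6.28,120)]);return np.array([p[:,0].min(),p[:,0].max(),p[:,1].min()])
f=ls(lambda c:ext(c)-b,[x,y]);print('window',c,R0,'box',b,q[:,1].max()+1,'pos',f.x.round(4),'res',f.fun.round(1))
E
python3 f4.py plain .5 .1935 .017 .032
```

```text
clock: 8.12
position: [0.5016, 0.1923, 0.0043]
ee_rot: [0.001, 0.707, 0.707, 0.001]
contact_force: [-0.2, -0.4, -0.6]
width: 0.0626
gripper_force: 27.7
clock: 9.12
position: [0.5018, 0.1822, 0.1496]
ee_rot: [0.001, 0.707, 0.707, 0.002]
contact_force: [-0.6, 0.8, -0.9]
width: 0.0797
gripper_force: 0.0
window [253.67394786 167.02887102] 46 box [221 288 133] 200 pos [0.5008 0.1932] res [-0.4  0.4  0. ]
```

```bash
python3 -m pendant '[{"dx":-0.03,"dy":-0.005,"dz":0,"rx":0,"ry":0,"rz":0,"hand":0.08},{"dx":-0.03,"dy":-0.005,"dz":0,"rx":0,"ry":0,"rz":0,"hand":0.08},{"dx":-0.03,"dy":-0.006,"dz":0,"rx":0,"ry":0,"rz":0,"hand":0.08},{"dx":-0.03,"dy":-0.006,"dz":0,"rx":0,"ry":0,"rz":0,"hand":0.08},{"dx":-0.03,"dy":-0.006,"dz":0,"rx":0,"ry":0,"rz":0,"hand":0.08},{"dx":-0.03,"dy":-0.006,"dz":0,"rx":0,"ry":0,"rz":0,"hand":0.08},{"dx":-0.03,"dy":-0.005,"dz":0,"rx":0,"ry":0,"rz":0,"hand":0.08},{"dx":-0.025,"dy":-0.003,"dz":0,"rx":0,"ry":0,"rz":0,"hand":0.08},{"dx":0,"dy":0,"dz":0,"rx":0,"ry":0,"rz":0,"hand":0.075},{"dx":0,"dy":0,"dz":0,"rx":0,"ry":0,"rz":0,"hand":0.075}]'; python3 f4.py cheese .46 -.053 .022 .031
```

```text
clock: 10.0
position: [0.4576, -0.0533, 0.1457]
ee_rot: [-0.002, 0.708, 0.706, -0.001]
contact_force: [-0.6, 0.4, 0.4]
width: 0.0751
gripper_force: 0.0
window [259.2928217  180.71766194] 46 box [226 293 147] 212 pos [ 0.4602 -0.0528] res [-0.1  0.1  0. ]
```

```bash
python3 -m pendant '[{"dx":-0.0005,"dy":0.0025,"dz":0.02,"rx":0,"ry":0,"rz":0,"hand":0.075},{"dx":0,"dy":0,"dz":0.03,"rx":0,"ry":0,"rz":0,"hand":0.075},{"dx":0,"dy":0,"dz":0.03,"rx":0,"ry":0,"rz":0,"hand":0.075},{"dx":0,"dy":0,"dz":0.025,"rx":0,"ry":0,"rz":0,"hand":0.075},{"dx":0,"dy":0,"dz":0.018,"rx":0,"ry":0,"rz":0,"hand":0.073},{"dx":0,"dy":0,"dz":0.008,"rx":0,"ry":0,"rz":0,"hand":0.071},{"dx":0,"dy":0,"dz":0.004,"rx":0,"ry":0,"rz":0,"hand":0.069},{"dx":0,"dy":0,"dz":0,"rx":0,"ry":0,"rz":0,"hand":0.065},{"dx":0,"dy":0,"dz":0,"rx":0,"ry":0,"rz":0,"hand":0.055},{"dx":0,"dy":0,"dz":0,"rx":0,"ry":0,"rz":0,"hand":0.05},{"dx":0,"dy":0,"dz":0,"rx":0,"ry":0,"rz":0,"hand":0.05},{"dx":0,"dy":0,"dz":0,"rx":0,"ry":0,"rz":0,"hand":0.05}]' 25
```

```text
clock: 11.05
position: [0.462, -0.0535, 0.0131]
ee_rot: [0.001, 0.707, 0.707, 0.001]
contact_force: [0.5, 0.4, -0.3]
width: 0.0599
gripper_force: 27.1
```

```bash
python3 -m pendant '[{"dx":0,"dy":0,"dz":-0.01,"rx":0,"ry":0,"rz":0,"hand":0.05},{"dx":0,"dy":0,"dz":-0.025,"rx":0,"ry":0,"rz":0,"hand":0.05},{"dx":0,"dy":0,"dz":-0.035,"rx":0,"ry":0,"rz":0,"hand":0.05},{"dx":0.016,"dy":0.003,"dz":-0.03,"rx":0,"ry":0,"rz":0,"hand":0.05},{"dx":0.035,"dy":0.006,"dz":0,"rx":0,"ry":0,"rz":0,"hand":0.05},{"dx":0.035,"dy":0.006,"dz":0,"rx":0,"ry":0,"rz":0,"hand":0.05},{"dx":0.035,"dy":0.006,"dz":0,"rx":0,"ry":0,"rz":0,"hand":0.05},{"dx":0.035,"dy":0.006,"dz":0,"rx":0,"ry":0,"rz":0,"hand":0.05},{"dx":0.035,"dy":0.006,"dz":0,"rx":0,"ry":0,"rz":0,"hand":0.05},{"dx":0.035,"dy":0.006,"dz":0,"rx":0,"ry":0,"rz":0,"hand":0.05},{"dx":0.02,"dy":0,"dz":0,"rx":0,"ry":0,"rz":0,"hand":0.05},{"dx":0,"dy":0,"dz":0,"rx":0,"ry":0,"rz":0,"hand":0.05}]'
python3 -m pendant '[{"dx":0,"dy":0,"dz":0.02,"rx":0,"ry":0,"rz":0,"hand":0.05},{"dx":0,"dy":0,"dz":0.02,"rx":0,"ry":0,"rz":0,"hand":0.05},{"dx":0,"dy":0,"dz":0.015,"rx":0,"ry":0,"rz":0,"hand":0.05},{"dx":0,"dy":0,"dz":0,"rx":0,"ry":0,"rz":0,"hand":0.05},{"dx":0,"dy":0,"dz":0,"rx":0,"ry":0,"rz":0,"hand":0.05}]'
```

```text
clock: 12.05
position: [0.5008, 0.1966, 0.1128]
ee_rot: [-0.0, 0.706, 0.708, 0.002]
contact_force: [-0.1, -0.1, 0.1]
width: 0.0605
gripper_force: 27.3
clock: 12.47
position: [0.4997, 0.1918, 0.057]
ee_rot: [-0.0, 0.707, 0.707, -0.001]
contact_force: [0.5, 0.1, -0.1]
width: 0.06
gripper_force: 27.3
```

```bash
python3 -m pendant '[{"dx":0.0005,"dy":0.001,"dz":0.015,"rx":0,"ry":0,"rz":0,"hand":0.05},{"dx":0,"dy":0,"dz":0.012,"rx":0,"ry":0,"rz":0,"hand":0.05},{"dx":0,"dy":0,"dz":0.007,"rx":0,"ry":0,"rz":0,"hand":0.05},{"dx":0,"dy":0,"dz":0.003,"rx":0,"ry":0,"rz":0,"hand":0.05},{"dx":0,"dy":0,"dz":0.001,"rx":0,"ry":0,"rz":0,"hand":0.05},{"dx":0,"dy":0,"dz":0,"rx":0,"ry":0,"rz":0,"hand":0.05},{"dx":0,"dy":0,"dz":0,"rx":0,"ry":0,"rz":0,"hand":0.05}]'
```

```text
clock: 13.05
position: [0.5019, 0.1932, 0.0201]
ee_rot: [0.0, 0.707, 0.707, 0.001]
contact_force: [-0.1, 0.5, -0.5]
width: 0.0607
gripper_force: 27.3
```

```bash
python3 -m pendant '[{"dx":0,"dy":0,"dz":0.001,"rx":0,"ry":0,"rz":0,"hand":0.05},{"dx":0,"dy":0,"dz":0,"rx":0,"ry":0,"rz":0,"hand":0.05},{"dx":0,"dy":0,"dz":0,"rx":0,"ry":0,"rz":0,"hand":0.063},{"dx":0,"dy":0,"dz":0,"rx":0,"ry":0,"rz":0,"hand":0.068},{"dx":0,"dy":0,"dz":0,"rx":0,"ry":0,"rz":0,"hand":0.074},{"dx":0,"dy":0,"dz":0,"rx":0,"ry":0,"rz":0,"hand":0.074},{"dx":0,"dy":0,"dz":-0.015,"rx":0,"ry":0,"rz":0,"hand":0.076},{"dx":0,"dy":0,"dz":-0.03,"rx":0,"ry":0,"rz":0,"hand":0.076},{"dx":0,"dy":0,"dz":-0.04,"rx":0,"ry":0,"rz":0,"hand":0.076},{"dx":-0.01,"dy":0,"dz":-0.04,"rx":0,"ry":0,"rz":0,"hand":0.076},{"dx":0,"dy":0,"dz":0,"rx":0,"ry":0,"rz":0,"hand":0.076},{"dx":0,"dy":0,"dz":0,"rx":0,"ry":0,"rz":0,"hand":0.076}]'
python3 f4.py cheese .5 .193 .027 .031;python3 f4.py plain .5 .193 .017 .032
```

```text
clock: 14.05
position: [0.5032, 0.1833, 0.1461]
ee_rot: [0.002, 0.707, 0.707, 0.003]
contact_force: [-0.3, -0.2, -0.8]
width: 0.0763
gripper_force: 0.0
window [251.90719757 171.8906616 ] 47 box [219 287 137] 204 pos [0.501  0.1932] res [-0.4  0.4  0. ]Traceback (most recent call last):
  File "f4.py", line 10, in <module>
    cc=max(cv2.findContours(m,0,1)[0],key=cv2.contourArea);q=cv2.convexHull(cc)[:,0];b=np.array([q[:,0].min(),q[:,0].max()+1,q[:,1].min()])
ValueError: max() iterable argument is empty
```

The cheese is centred on the rusk to under 1 mm. Next is the seeded rusk.

```bash
python3 -m pendant '[{"dx":-0.035,"dy":-0.002,"dz":0,"rx":0,"ry":0,"rz":0,"hand":0.076},{"dx":-0.035,"dy":-0.002,"dz":0,"rx":0,"ry":0,"rz":0,"hand":0.076},{"dx":-0.035,"dy":-0.002,"dz":0,"rx":0,"ry":0,"rz":0,"hand":0.076},{"dx":-0.035,"dy":-0.002,"dz":0,"rx":0,"ry":0,"rz":0,"hand":0.076},{"dx":-0.035,"dy":-0.002,"dz":0,"rx":0,"ry":0,"rz":0,"hand":0.076},{"dx":-0.035,"dy":-0.002,"dz":0,"rx":0,"ry":0,"rz":0,"hand":0.076},{"dx":-0.035,"dy":0,"dz":0,"rx":0,"ry":0,"rz":0,"hand":0.076},{"dx":-0.035,"dy":0,"dz":0,"rx":0,"ry":0,"rz":0,"hand":0.076},{"dx":-0.035,"dy":0,"dz":0,"rx":0,"ry":0,"rz":0,"hand":0.076},{"dx":-0.035,"dy":0,"dz":0,"rx":0,"ry":0,"rz":0,"hand":0.076},{"dx":0,"dy":0,"dz":0,"rx":0,"ry":0,"rz":0,"hand":0.076},{"dx":0,"dy":0,"dz":0,"rx":0,"ry":0,"rz":0,"hand":0.076}]'; python3 f4.py seed .49 -.1715 .024 .032
```

```text
clock: 15.15
position: [0.4883, -0.1679, 0.1411]
ee_rot: [-0.002, 0.708, 0.706, -0.001]
contact_force: [0.7, 0.0, -1.0]
width: 0.076
gripper_force: 0.0
window [258.6619587 186.7286414] 48 box [223 295 148] 221 pos [ 0.4903 -0.1683] res [ 0.6 -0.6 -0. ]
```

```bash
python3 -m pendant '[{"dx":-0.0025,"dy":0.002,"dz":0.02,"rx":0,"ry":0,"rz":0,"hand":0.076},{"dx":0,"dy":0,"dz":0.03,"rx":0,"ry":0,"rz":0,"hand":0.076},{"dx":0,"dy":0,"dz":0.03,"rx":0,"ry":0,"rz":0,"hand":0.076},{"dx":0,"dy":0,"dz":0.025,"rx":0,"ry":0,"rz":0,"hand":0.075},{"dx":0,"dy":0,"dz":0.015,"rx":0,"ry":0,"rz":0,"hand":0.074},{"dx":0,"dy":0,"dz":0.008,"rx":0,"ry":0,"rz":0,"hand":0.073},{"dx":0,"dy":0,"dz":0.003,"rx":0,"ry":0,"rz":0,"hand":0.07},{"dx":0,"dy":0,"dz":0,"rx":0,"ry":0,"rz":0,"hand":0.065},{"dx":0,"dy":0,"dz":0,"rx":0,"ry":0,"rz":0,"hand":0.055},{"dx":0,"dy":0,"dz":0,"rx":0,"ry":0,"rz":0,"hand":0.05},{"dx":0,"dy":0,"dz":0,"rx":0,"ry":0,"rz":0,"hand":0.05},{"dx":0,"dy":0,"dz":0,"rx":0,"ry":0,"rz":0,"hand":0.05}]' 30
```

```text
clock: 16.2
position: [0.4919, -0.1696, 0.0131]
ee_rot: [0.001, 0.707, 0.707, 0.0]
contact_force: [-0.3, 0.4, -0.3]
width: 0.062
gripper_force: 32.8
```

```bash
python3 -m pendant '[{"dx":0,"dy":0,"dz":-0.01,"rx":0,"ry":0,"rz":0,"hand":0.05},{"dx":0,"dy":0,"dz":-0.02,"rx":0,"ry":0,"rz":0,"hand":0.05},{"dx":0,"dy":0,"dz":-0.03,"rx":0,"ry":0,"rz":0,"hand":0.05},{"dx":0,"dy":0,"dz":-0.035,"rx":0,"ry":0,"rz":0,"hand":0.05},{"dx":0,"dy":0,"dz":-0.035,"rx":0,"ry":0,"rz":0,"hand":0.05},{"dx":0,"dy":0,"dz":-0.035,"rx":0,"ry":0,"rz":0,"hand":0.05},{"dx":0,"dy":0,"dz":-0.035,"rx":0,"ry":0,"rz":0,"hand":0.05},{"dx":0,"dy":0,"dz":-0.025,"rx":0,"ry":0,"rz":0,"hand":0.05}]' 35
python3 -m pendant '[{"dx":0,"dy":0,"dz":0,"rx":-4.2,"ry":1.2,"rz":0,"hand":0.05},{"dx":0,"dy":0,"dz":0,"rx":-4.2,"ry":1.2,"rz":0,"hand":0.05},{"dx":0,"dy":0,"dz":0,"rx":-4.2,"ry":1.2,"rz":0,"hand":0.05},{"dx":0,"dy":0,"dz":0,"rx":-4.2,"ry":1.2,"rz":0,"hand":0.05},{"dx":0,"dy":0,"dz":0,"rx":-4.2,"ry":1.2,"rz":0,"hand":0.05},{"dx":0,"dy":0,"dz":0,"rx":-4.2,"ry":1.2,"rz":0,"hand":0.05},{"dx":0,"dy":0,"dz":0,"rx":-4.2,"ry":1.2,"rz":0,"hand":0.05},{"dx":0,"dy":0,"dz":0,"rx":-4.2,"ry":1.25,"rz":0,"hand":0.05},{"dx":0,"dy":0,"dz":0,"rx":0,"ry":0,"rz":0,"hand":0.05},{"dx":0,"dy":0,"dz":0,"rx":0,"ry":0,"rz":0,"hand":0.05}]'
cat > go.py <<'E'
from h import *
s=manip.get_state();T=q2R(s['ee_rot']);y=np.radians(16);t=np.radians(55)
lz=np.array([-np.cos(t)*np.cos(y),-np.cos(t)*np.sin(y),np.sin(t)]);lens=np.array([.7085,-.058,.078]);V=lens+.14*lz
mid=s['position']+T@[0,0,-.005];print('angle',np.arccos(-T[:,2]@lz),'shift tool',T.T@(V-mid),'world',V-mid,'rotvec deg tool',np.degrees(np.cross([0,0,1],T.T@-lz)),s['qpos'].round(2))
E
python3 go.py
```

```text
clock: 16.87
position: [0.492, -0.1697, 0.2419]
ee_rot: [0.003, 0.707, 0.707, 0.001]
contact_force: [0.0, -0.4, 0.2]
width: 0.0618
gripper_force: 38.9
clock: 17.7
position: [0.4904, -0.1697, 0.2375]
ee_rot: [0.145, 0.675, 0.674, 0.262]
contact_force: [0.4, 0.9, 0.1]
width: 0.0619
gripper_force: 39.0
angle 0.0021318491342660183 shift tool [0.07481166 0.0884565  0.13330117] world [ 0.14363928  0.09037349 -0.04889712] rotvec deg tool [-0.11109522  0.05076874  0.        ] [-0.85  0.01  1.99  0.68  0.97 -1.19]
```

```bash
python3 -m pendant '[{"dx":0.005,"dy":0.006,"dz":0.009,"rx":0,"ry":0,"rz":0,"hand":0.05},{"dx":0.01,"dy":0.012,"dz":0.018,"rx":0,"ry":0,"rz":0,"hand":0.05},{"dx":0.01,"dy":0.012,"dz":0.018,"rx":0,"ry":0,"rz":0,"hand":0.05},{"dx":0.01,"dy":0.012,"dz":0.018,"rx":0,"ry":0,"rz":0,"hand":0.05},{"dx":0.01,"dy":0.012,"dz":0.018,"rx":0,"ry":0,"rz":0,"hand":0.05},{"dx":0.01,"dy":0.012,"dz":0.018,"rx":0,"ry":0,"rz":0,"hand":0.05},{"dx":0.01,"dy":0.011,"dz":0.017,"rx":0,"ry":0,"rz":0,"hand":0.05},{"dx":0.01,"dy":0.011,"dz":0.017,"rx":0,"ry":0,"rz":0,"hand":0.05},{"dx":0,"dy":0,"dz":0,"rx":0,"ry":0,"rz":0,"hand":0.05},{"dx":0,"dy":0,"dz":0,"rx":0,"ry":0,"rz":0,"hand":0.05},{"dx":0,"dy":0,"dz":0,"rx":0,"ry":0,"rz":0,"hand":0.05}]'
python3 go.py
python3 - <<'E'
from h import *
fs=[]
for n,c in (('scene',(200,140,340,280)),('side',(230,130,370,270))):
    f=cam(n)[0]['frame'][c[1]:c[3],c[0]:c[2],::-1];fs.append(cv2.resize(f,(400,400),interpolation=cv2.INTER_CUBIC))
cv2.imwrite('pics/end.png',np.hstack(fs))
E
```

```text
clock: 18.62
position: [0.6349, -0.0779, 0.1892]
ee_rot: [0.146, 0.674, 0.675, 0.263]
contact_force: [-0.1, -0.0, 0.3]
width: 0.0616
gripper_force: 39.0
angle 0.0011121315638785356 shift tool [-0.00147866 -0.00100696 -0.00020302] world [-0.00087651 -0.00144475 -0.00062133] rotvec deg tool [-0.04655148 -0.04351153  0.        ] [-0.46  0.19  1.92  0.67  0.67 -0.92]
```

View pics/end.png

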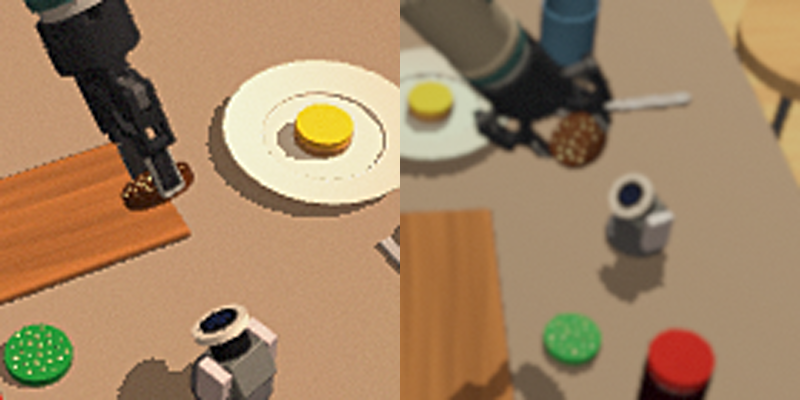

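The left half shows the sandwich centred on the plate and the seeded rusk held at about (157,186). The right half shows it at about (577,140), seeds up, with the lens below at (632,195). As a last check I'll compare the rusk's projected outline with the brown pixels.

Run:
```python
from h import *
s=manip.get_state();T=q2R(s['ee_rot']);mid=s['position']+T@[0,0,-.005]
for n in ('scene','side'):
    im,K,P,A=cam(n);g=cv2.cvtColor(im['frame'],cv2.COLOR_RGB2HSV);m=((g[...,1]>110)&(g[...,2]<130)&(g[...,0]<18)).astype(np.uint8)
    for off in (0.0,):
      p=np.array([proj(K,P,A,mid+T@[.032*np.cos(a),.032*np.sin(a),z]) for z in(-.006,.006) for a in np.linspace(0,6.28,60)],np.float32)
      h=cv2.convexHull(p);w=cv2.fillConvexPoly(np.zeros_like(m),h.astype(np.int32),1)
      w2=cv2.dilate(w,np.ones((25,25)));ob=m*w2;ob=cv2.morphologyEx(ob,cv2.MORPH_CLOSE,np.ones((3,3)));ys,xs=np.nonzero(ob)
      print(n,'pred box',p.min(0),p.max(0),'obs box',np.percentile(xs,[1,99]),np.percentile(ys,[1,99]),'brown inside',(ob*w).sum()/ob.sum(),'cover',(ob*w).sum()/w.sum())
```

```text
scene pred box [241.92874 194.89336] [268.14435 212.67169] obs box [242. 279.] [184.42 224.  ] brown inside 0.6831275720164609 cover 0.49258160237388726
side pred box [281.78308 168.02611] [302.92188 189.04576] obs box [282. 301.] [169. 188.] brown inside 1.0 cover 0.7723577235772358
```

```bash
python3 -c "
from rig import manip
s=manip.get_state();print(abs(s['qd']).max(),s['gripper_force']);print(manip.sign_off())"
```

```text
0.00275772970810301 39.02584433555603
the job is handed in; nothing more can be done
None
```

I handed the job in, and no verdict came back. By my measurements the cheese sits within 1 mm of the plain rusk's centre in the middle of the plate. The seeded rusk is held still about 2 mm from the view point, its underside square to the lens, assuming my estimated 16° camera yaw.

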